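Pack the last two blocks and shoot the carrier's bolt

ROBOT

A 6-joint arm with a two-finger parallel gripper is mounted at the origin on a cart in front of the work surface, level with it; the furniture and walls round the work are solid. World frame = base frame: x ahead of the robot, y to its left, z up, the work surface at z = 0. Lengths are in m, angles in rad, forces in N, time in s.
With the tool pointing down it reaches from about 0.275 to 0.75 m from the base axis. Payload 10.2 kg.
Tool frame: the origin (TCP) lies midway between the tips of the shut fingers; the grasp point (between the pads) lies 19 mm behind it; x points along the fingers, y is the direction in which the jaws open and shut, and the axes are right-handed (so a half turn about x gives the same grasp; the last joint's range is limited). The gripper opens to 85 mm and grips with 20 to 120 N. Pads are 22 mm wide; open, the fingers measure 114 mm over their backs; the gripper's body (76 mm by 85 mm) begins 54 mm behind the grasp point. The pads swing forward as they close: fully open they stand 13 mm farther back than shut.
Start: joints at [-1.478, 0.313, 1.498, -0, 1.331, -0.223], TCP at [0.163, -0.499, 0.231] pointing down, gripper open.
Joint ranges: [-2.94, 2.94], [-0.97, 2.17], [0.19, 2.56], [-1.23, 4.37], [0.02, 3.11], [-2.88, 2.88]. Speed limits (rad/s): [2.39, 2.39, 3.01, 3.14, 3.14, 3.14].

INTERFACE

Orientations are given as [roll, pitch, yaw] about the fixed x, y, z axes, in that order (R = Rz(yaw) Ry(pitch) Rx(roll)).
In Python, from cell import env, eyes, models gives the robot as it stands. The module is installed in compiled form; this text tells all that it offers.
- The arm moves only by the tool servo_tool, never from a script. Its argument "increments" is a list of rows, each a list of 3 entries, a list of its own where there are three numbers: the shift along the world's x, y, z in cm, then the turn, a rotation vector about the world's x, y, z in rad, then the opening, from 0 (shut) to 1 (fully open). A call has exactly 10 rows; each row is the pose to reach, as a shift and turn from the pose commanded when the call began; what a row does not reach only later rows make up. A row lasts 1/10 s, in which the tool goes at most 50 mm and 8.59 degrees, less where a joint would pass 70% of its speed; a pose out of reach is approached as far as the arm can. A call with a gripper value outside its range is refused whole. The fingers move at their own pace and stop on an object; "grip_force" is the grip in N (left out, the last holds). Time passes only in rows, so rows that repeat a pose let the fingers close, or fill a call up. It gives the time, the measured TCP pose, the force and the opening at its end, in the units of the state.
- env.read_state(): the state, without advancing time (a new reading comes with each control period).
- eyes.snapshot(name): name is "scene" or "top"; returns the picture (400x640x3 uint8, red, green, blue); there is no depth.
- eyes.calibration(name): a dict with "intrinsics" (3x3 intrinsics, pixels), "rvec" (rotation vector, rad) and "tvec" (3), from world to camera coordinates, as OpenCV has them. Camera axes: x right, y down, z forward; pixel columns grow to the right and rows downward; lengths in m; the calibration is good to about 2 mm. A picture is of the moment at which its call begins. calibration takes no time and is no camera call.
- env.close_job(): hands the job in, once; it reports no verdict.
Trained networks look in the newest picture that a camera, given by its name, has taken for a name from the list of things; names that differ only in an ending like _2 or _b are one class to them, and where a whole thing is asked for, a point or a joint stands for the part that bears it (a point fixed in the world has none). Each returns a list of dicts, best first, with "score" (0 to 1); they miss things now and then, are a little off and sometimes report something else, mostly with a low value. They report only what shows in the picture. A call takes as long as a camera call. They do not tell look-alikes from the thing itself.
- models.search_frame(camera, label): "at" ([x, y, z] in m, in world coordinates, good to about 4 mm: the middle of the surface that is visible of it).
- models.regions_of(camera, label): "pixels" (400x640 bool, what is visible of it).
- models.place_of(camera, label): "at" ([x, y, z] in m, in world coordinates, good to about 4 mm: a listed point, or the origin of a listed thing).
The state is a dict: "time_s": time; "q": joint angles; "joint_velocities": joint speeds; "joint_torque": joint torques, N m; "position": TCP position; "eef_rot": TCP orientation; "ft_force": force on the tool from outside, world axes, zero at the start; "moment": the same for the moment, N m; "grip_width": finger opening in m.
Only numpy, scipy, OpenCV 4.12 (cv2) and the standard library are available. Lean on these libraries where they do the work, as an engineer would, in place of code of your own. Each camera call takes 0.05 s, during which the arm holds its last target. There are 200 camera calls.

TASK

Pack the two loose white blocks flat into the two empty marked places of the small pallet carrier, so that the layer of four makes its interlocking pinwheel (either block in either place, either way round). Then push the red knob under the yellow guard until the sliding bolt is fully home in its keeper, so that the load is barred in. Leave the two blocks already packed where they are and do not disturb the other things on the bench.

Things in the scene. Friction and masses are not known exactly. Their poses are not given: they have to be found in the camera images.
- carrier: Pallet carrier fixed to the bench, turned up to 0.3 rad: plywood deck 124 x 112 mm, top 20 mm up, bolt wing (top 20 mm) on its left. Origin on the bench under the load area's middle; x away from its front, y left. Lips 10 mm high, inner faces 49 mm from the middle, at back, left, right. Four blocks make a pinwheel round an open 30 mm square, 8 mm gaps; each place has a blue 30 x 52 mm outline.
- guard_edge (a point): Middle of the front lower edge of the level yellow guard over the knob, at carrier (-78, 139, 110) mm; axes as the carrier's. The guard spans x = -78 to -24, y = 59 to 219, z = 110 to 114, on an upright plate at x = -28 to -24 mm; front and ends are open. Straight down it blocks the knob: come from the front, tool leaning 30 to 45 degrees (pointing down and along carrier +x).
- slot_front (a point): Deck-level centre (20 mm above the bench) of the empty place at the front: carrier (-30, -19) mm. Axes as the carrier's; the block's 52 mm length lies along y.
- slot_back (a point): Deck-level centre (20 mm above the bench) of the empty place at the back: carrier (30, 19) mm. Axes as the carrier's; the block's 52 mm length lies along y.
- block_a: Loose white stepped block, 50 g or so. Origin at the centre of its underside. Base 30 mm (x) x 52 mm (y) x 14 mm high; on it a raised step 28 mm (x) by 26 mm (from y = -8 to +18 mm), up to 24 mm high. The step can be gripped across x or across y, with the fingertips just above the base. It lies flat on the bench.
- block_b: Second loose white stepped block, same as block_a.
- packed_left: White stepped block (same shape and axes) already packed: centre at carrier (-19, 30) mm, lying along carrier x, its raised step toward the front (-x).
- packed_right: White stepped block (same shape and axes) already packed: centre at carrier (19, -30) mm, lying along carrier x, its raised step toward the back (+x).
- bolt (a joint): Travel of the sliding bolt in m: 0 fully drawn, 0.092 fully home against its stop in the keeper, moving along carrier -y. It stays where it is left; it takes about 3 N to slide. The rod is 10 mm thick, its axis 29 mm above the bench and at carrier x = -54 mm; its tip stands at carrier y = 20 mm minus the travel.
- bolt_knob (a point): Point on the axis of the bolt's upright red knob (cylinder 14 mm in diameter, 38 to 72 mm above the bench), 55 mm above the bench. It moves with the bolt: carrier x = -54 mm, y = 167 mm minus the travel.
- keeper_mouth (a point): Middle of the keeper's mouth, where the bolt's tip enters: carrier (-54, -55, 29) mm; axes as the carrier's. The keeper is a dark steel bridge, 40 mm high, from y = -55 to -81. From y = 12 to 48 mm a 39 mm high dark guide block closes the front; the bolt bars the rest.
- solvent_bottle: Bystander: white bottle with red cap and spout, 58 x 73 x 169 mm, standing upright. Origin under its centre. Behind it stands a fixed bench supply 0.2 m high, its front from (x, y) = (0.66, 0.08) to (0.70, 0.32) m with knobs 25 mm proud; right of that a fixed drawer cabinet, about as high, front at x = 0.74, y = -0.23 to 0.01. Swing loads round on the near side of them.
- mug: Bystander: green mug with a handle, 86 x 116 x 94 mm, upright. Origin under its centre.
- weight_200: Bystander: silvery knobbed check weight, 30 mm in diameter, 48 mm high. Origin under its centre.
- black_tape: Bystander: roll of black tape lying flat, 53 mm in diameter, 19 mm high. Origin under its centre.
- side_cutters: Bystander: side cutters with red handles lying flat, 37 x 118 mm (length along its y), 11 mm high. Origin under its centre.
- driver_small: Bystander: small red screwdriver lying flat, 15 x 130 mm (length along its y), 14 mm high. Origin under its centre.
- hex_key: Bystander: black hex key lying flat, 28 x 78 mm (length along its y), 5 mm high. Origin under its centre.
Not all that is in view belongs to the job. What is shaped like the block_a but blue or pink is not meant.

How it is judged:
By the outcome, as a careful person would: the job done as asked, in the order asked, and still so for the second after the job is handed in, with the robot touching nothing.
It also fails if it takes over 72 s, if anything falls off the work surface, if the arm or the gripper's body presses on something with over 40 N, if the wrist force passes 120 N, or if a joint passes its speed limit or range.

## Working session

There is one attempt and no reset: what is moved stays moved. The work goes in short steps, Python scripts to look and compute and a tool call to move; the robot and the scene stay as the last step left them, time stands still between calls to the robot, and variables do not carry over. Pictures are saved under pics/ and viewed, about 8 in all and at most 12, crops included, and the job is handed in when it is done.

Besides the shell and the picture viewer there is one more tool, called as name(argument=value, ...), one argument or row to a line, values as JSON. servo_tool: Moves the arm, as the interface text tells. Its arguments: {"type":"object","properties":{"increments":{"type":"array","items":{"type":"array"}},"grip_force":{"type":"number"}},"required":["increments"]}

```bash
mkdir -p pics; python3 - <<'E'
from cell import env, eyes, models
import cv2,numpy as np
for c in ("scene","top"):
    im=eyes.snapshot(c); cv2.imwrite(f"pics/{c}0.png",im[:,:,::-1])
    k=eyes.calibration(c); print(c,k["intrinsics"].tolist(),k["rvec"],k["tvec"])
    for l in ["carrier","block_a","bolt_knob","guard_edge","slot_front","slot_back","packed_left","keeper_mouth","solvent_bottle","mug","weight_200","black_tape"]:
        print(l,[(np.round(d["at"],4).tolist(),round(d["score"],2)) for d in models.place_of(c,l)][:5])
s=env.read_state(); print(s)
E
```

```text
scene [[469.62498367274077, 0.0, 311.8930703428405], [0.0, 469.62498367274077, 211.74294444048866], [0.0, 0.0, 1.0]] [ 0.8154213  -2.22401702  1.44301184] [0.47699098 0.17548938 0.97013251]
carrier [([0.5791, -0.1601, -0.0015], 0.75), ([0.5244, 0.2601, 0.0034], 0.73)]
block_a [([0.5676, 0.3601, -0.0001], 0.7), ([0.4327, 0.2027, 0.0024], 0.49), ([0.427, 0.1037, 0.0047], 0.49), ([0.5655, 0.0086, 0.0553], 0.45)]
bolt_knob [([0.5679, 0.006, 0.0528], 0.67)]
guard_edge [([0.5425, -0.0041, 0.1107], 0.57)]
slot_front [([0.5432, -0.005, 0.1111], 0.66), ([0.5391, -0.1628, 0.0188], 0.61)]
slot_back [([0.6125, -0.1447, 0.0196], 0.83), ([0.5248, 0.2599, 0.001], 0.67), ([0.622, 0.2045, -0.0029], 0.42)]
packed_left []
keeper_mouth [([0.5127, -0.1901, 0.0279], 0.82)]
solvent_bottle [([0.6226, 0.2039, -0.0024], 0.59)]
mug [([0.3957, 0.4493, 0.0033], 0.67), ([0.5692, -0.1215, 0.0159], 0.55)]
weight_200 [([0.6222, 0.2032, -0.0029], 0.15)]
black_tape [([0.4257, 0.3163, 0.0014], 0.65), ([0.6652, 0.0314, 0.0024], 0.54)]
top [[447.6536901061149, 0.0, 318.6852156994664], [0.0, 447.6536901061149, 203.0542764
[... 836 characters left out ...]
198, 0.0001], 0.73)]
{'time_s': 1.3, 'q': array([-1.47838727e+00,  3.12909302e-01,  1.49769154e+00, -1.08020375e-05,
        1.33099931e+00, -2.23419875e-01]), 'joint_velocities': array([ 4.90033491e-04, -1.04583629e-04, -6.91857635e-04, -8.85282638e-05,
       -6.82523412e-04,  6.66714338e-05]), 'joint_torque': array([ 1.15046710e-04, -4.12169516e+01, -2.59895986e+01, -1.71188694e-04,
        5.58401407e-04,  9.32947330e-06]), 'position': array([ 0.16304412, -0.49905006,  0.2312926 ]), 'eef_rot': array([-0.84390325,  1.57078343,  2.61352091]), 'ft_force': array([0.10644978, 0.19632444, 0.2091812 ]), 'moment': array([ 0.01418115, -0.02637217,  0.02754001]), 'grip_width': 0.08543220682658953}
```

View pics/scene0.png

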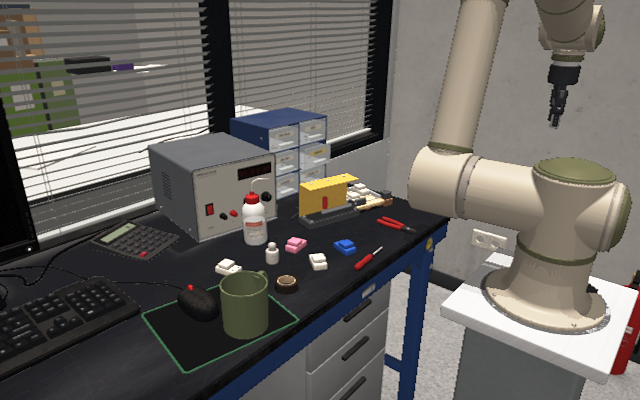

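View pics/top0.png

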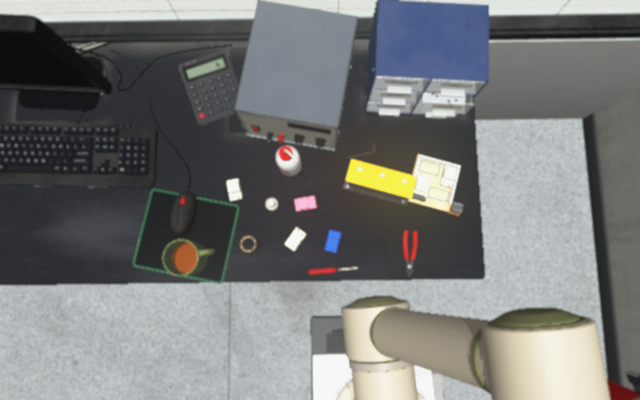

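The top view shows the white blocks at px (234,189) and (295,239); blue (333,241) and pink (305,203) are decoys. The carrier is at about (437,182), with the yellow guard at (380,180). I'll zoom in on the blocks and the carrier.

```bash
python3 - <<'E'
import cv2,numpy as np
t=cv2.imread("pics/top0.png");s=cv2.imread("pics/scene0.png")
R=lambda im,x,y,w,h,W,H:cv2.resize(im[y:y+h,x:x+w],(W,H),interpolation=cv2.INTER_CUBIC)
a=np.hstack([R(t,214,174,40,30,400,300),R(t,275,224,40,30,400,300)])
b=np.hstack([R(t,400,145,72,54+18,300,300),R(s,320,165,80,48,500,300)])
cv2.imwrite("pics/crop1.png",np.vstack([a,b]))
E
```

```text
(no output)
```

View pics/crop1.png

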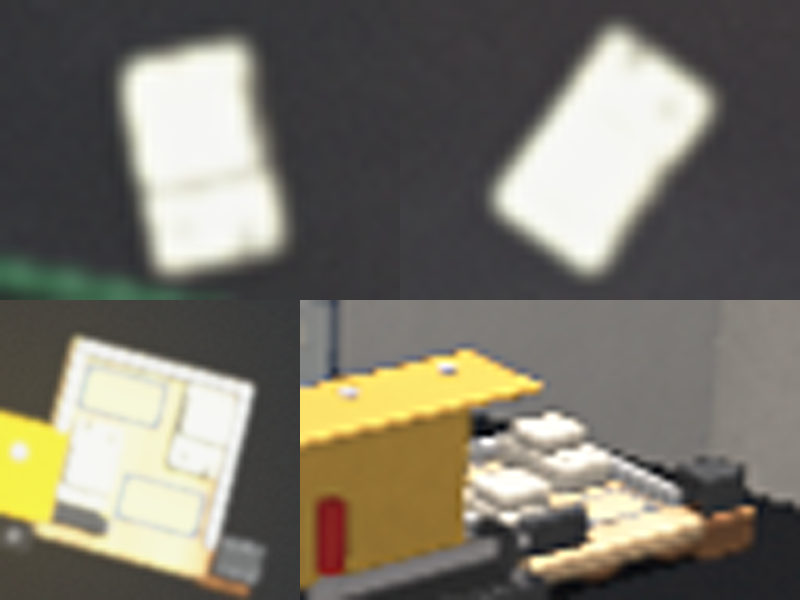

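```bash
cat > h.py <<'E'
from cell import env, eyes, models
import cv2,numpy as np
from scipy.optimize import least_squares, minimize
from scipy.spatial.transform import Rotation as Ro
K={c:eyes.calibration(c) for c in ("scene","top")}
def proj(c,P):
    k=K[c];return cv2.projectPoints(np.asarray(P,float).reshape(-1,1,3),np.array(k["rvec"]),np.array(k["tvec"]),np.array(k["intrinsics"]),None)[0][:,0]
def w(p,L):  # pose x,y,yaw ; local pts
    L=np.asarray(L,float);c,s=np.cos(p[2]),np.sin(p[2])
    return np.c_[p[0]+c*L[:,0]-s*L[:,1],p[1]+s*L[:,0]+c*L[:,1],L[:,2]]
box=lambda x0,x1,y0,y1,z0,z1:[(x,y,z) for x in(x0,x1) for y in(y0,y1) for z in(z0,z1)]
BL=[box(-.015,.015,-.026,.026,0,.014),box(-.014,.014,-.008,.018,.014,.024)]
def fitblock(ims,p0,z=0,cams=("top","scene")):
    def cost(p):
        e=0
        for c in cams:
            im=ims[c];u=proj(c,[[p0[0],p0[1],z]])[0].astype(int);r=16
            g=im[u[1]-r:u[1]+r,u[0]-r:u[0]+r].min(2).astype(float)
            g=np.clip((g-70)/(np.percentile(g,97)-70),0,1)
            S=8;m=np.zeros((2*r*S,2*r*S),np.uint8)
            for b in BL:
                b=np.array(b)+[0,0,z];q=(proj(c,w(p,b))-(u-r)+.5)*S
                cv2.fillConvexPoly(m,cv2.convexHull(np.int32(np.round(q*16))),255,shift=4)
            m=cv2.GaussianBlur(m,(0,0),S*.6)
            mm=cv2.resize(m,(2*r,2*r),interpolation=cv2.INTER_AREA)/255.
            e+=((mm-g)**2).sum()
        return e
    best=None
    for d in (0,np.pi):
        r=minimize(cost,np.array([p0[0],p0[1],p0[2]+d]),method="Nelder-Mead",options=dict(initial_simplex=np.array([p0[0],p0[1],p0[2]+d])+np.array([[0,0,0],[.006,0,0],[0,.006,0],[0,0,.15]])))
        print("  ",cams,np.round(r.x,4),round(r.fun,2))
E
python3 - <<'E'
from h import *
ims={c:cv2.imread(f"pics/{c}0.png") for c in K}
for n,p in (("A",(.566,.362,.17-np.pi/2)),("B",(.436,.204,2.5-np.pi/2))):
    print(n)
    for cs in (("top",),("scene",),("top","scene")): fitblock(ims,p,cams=cs)
cl=np.array([(88,367),(165,385),(158,425),(80,405),(125,474),(204,492),(195,535),(117,517)],float)-[0,300]
px=(cl+.5)*72/300-.5+[400,145]
def sl(x,y):return [(x+.015,y+.026,.02),(x+.015,y-.026,.02),(x-.015,y-.026,.02),(x-.015,y+.026,.02)]
L=sl(.03,.019)+sl(-.03,-.019)
r=least_squares(lambda p:(proj("top",w(p,L))-px).ravel(),[.58,-.158,-.25]);print("carrier px",r.x,np.round(r.fun,1))
N=[((0,0,0),(.5791,-.1601)),((0,0,0),(.5821,-.1572)),((-.054,.167,0),(.5679,.006)),((-.078,.139,0),(.5433,-.0035)),((-.03,-.019,0),(.5427,-.1636)),((.03,.019,0),(.6114,-.1438)),((-.054,-.055,0),(.5135,-.1907)),((-.019,.03,0),(.5699,-.1239))]
r=least_squares(lambda p:(w(p,[a for a,_ in N])[:,:2]-[b for _,b in N]).ravel(),[.58,-.158,-.25]);print("carrier nets",r.x,np.round(r.fun*1e3,1))
s=env.read_state();R=Ro.from_euler("xyz",s["eef_rot"]).as_matrix();print(R.round(3))
E
```

```text
A
   ('top',) [ 0.5683  0.361  -1.3585] 2.33
   ('top',) [0.5684 0.3609 1.7896] 2.26
   ('scene',) [ 0.5703  0.3557 -1.3523] 91.05
   ('scene',) [0.5771 0.3534 1.3385] 80.32
   ('top', 'scene') [ 0.5683  0.3596 -1.3494] 109.61
   ('top', 'scene') [0.5698 0.3598 1.7518] 118.3
B
   ('top',) [0.4383 0.2036 0.9404] 2.75
   ('top',) [0.4383 0.2036 4.0813] 2.78
   ('scene',) [0.4391 0.198  0.8328] 39.15
   ('scene',) [0.4372 0.1998 3.9927] 61.38
   ('top', 'scene') [0.438  0.2019 0.8946] 57.47
   ('top', 'scene') [0.4374 0.2026 4.0519] 76.11
carrier px [ 0.58103038 -0.15395387 -0.27034291] [-0.4 -1.1  0.8 -0.4 -0.   1.  -1.1  0.8 -0.  -0.9  0.9 -0.2  0.5  0.8
 -0.7 -0. ]
carrier nets [ 0.57904671 -0.1577944  -0.27045408] [-0.1  2.3 -3.1 -0.6  3.7 11.6 -2.3  0.5  2.4 -4.5  1.6 -3.7 -1.2 -5.7
 -1.1  0.1]
[[-0.     0.311 -0.951]
 [ 0.    -0.951 -0.311]
 [-1.    -0.     0.   ]]
```

servo_tool(
  increments=[
    [[22,45,0],[0,0,0.75],0.6],
    [[22,45,0],[0,0,0.75],0.6],
    [[22,45,0],[0,0,0.75],0.6],
    [[22,45,0],[0,0,0.75],0.6],
    [[22,45,0],[0,0,0.75],0.6],
    [[22,45,0],[0,0,0.75],0.6],
    [[22,45,0],[0,0,0.75],0.6],
    [[22,45,0],[0,0,0.75],0.6],
    [[22,45,0],[0,0,0.75],0.6],
    [[22,45,0],[0,0,0.75],0.6],
  ],
  grip_force=30,
)

```text
time_s: 2.3
position: [0.3832, -0.0478, 0.2317]
eef_rot: [1.6, 1.57, -0.476]
ft_force: [0.7, -1.0, -0.1]
grip_width: 0.0511
```

```bash
cat >> h.py <<'E'
def go(tx,ty,tz,h=None):
    s=env.read_state();R=Ro.from_euler("xyz",s["eef_rot"]).as_matrix();p=s["position"]
    hh=np.arctan2(R[1,1],R[0,1])
    print("t",round(s["time_s"],2),"p",p.round(4),"q",s["q"].round(3),"head",round(hh,4),"axis",R[:,0].round(3),"w",round(s["grip_width"],4),"F",s["ft_force"].round(1))
    print("need cm",((np.array([tx,ty,tz])-p)*100).round(2), None if h is None else round(h-hh,3))
E
python3 - <<'E'
from h import *
go(.572,.362,.10,.212)
im=cv2.imread("pics/top0.png").astype(float)
x0,y0=400,140;c=im[y0:y0+80,x0:x0+75]
S=8;c=cv2.resize(c,None,fx=S,fy=S,interpolation=cv2.INTER_CUBIC)
b=np.clip(c[:,:,0]-.5*(c[:,:,2]+c[:,:,1])+60,0,None)
lum=c.min(2); b=cv2.GaussianBlur(b*(lum>70),(0,0),S*.5)
t=np.linspace(-1,1,40)
def rect(x,y,a,l):
    return [(x+i,y+j,.02) for i,j in [(k*a,l) for k in t]+[(k*a,-l) for k in t]+[(a,k*l) for k in t]+[(-a,k*l) for k in t]]
def cost(p,sp=False):
    v=0
    for sx,sy in((.03,.019),(-.03,-.019)):
        q=(proj("top",w(p[:3],rect(sx,sy,p[3],p[4])))-[x0,y0]+.5)*S-.5
        v-=cv2.remap(b.astype(np.float32),np.float32(q[:,0]),np.float32(q[:,1]),1).mean()
    return v
for s in ([.581,-.154,-.27,.014,.024],[.579,-.158,-.27,.014,.025],[.583,-.156,-.25,.013,.023]):
    r=minimize(cost,s,method="Nelder-Mead",options=dict(initial_simplex=np.array(s)+np.vstack([np.zeros(5),np.diag([.004,.004,.04,.002,.002])])));print(r.x.round(4),r.fun)
E
```

```text
t 2.3 p [ 0.3832 -0.0478  0.2317] q [-0.43  -0.002  1.869 -0.     1.274  0.075] head -0.5051 axis [ 0.001 -0.001 -1.   ] w 0.0511 F [ 0.7 -1.  -0.1]
need cm [ 18.88  40.98 -13.17] 0.717
[ 0.5808 -0.1532 -0.2798  0.0131  0.0244] -86.87279510498047
[ 0.5808 -0.1532 -0.2793  0.0131  0.0244] -86.8780517578125
[ 0.5808 -0.1532 -0.2799  0.0131  0.0243] -86.87725830078125
```

servo_tool(
  increments=[
    [[18.9,41,-9],[0,0,0.717],0.6],
    [[18.9,41,-9],[0,0,0.717],0.6],
    [[18.9,41,-9],[0,0,0.717],0.6],
    [[18.9,41,-9],[0,0,0.717],0.6],
    [[18.9,41,-9],[0,0,0.717],0.6],
    [[18.9,41,-9],[0,0,0.717],0.6],
    [[18.9,41,-9],[0,0,0.717],0.6],
    [[18.9,41,-9],[0,0,0.717],0.6],
    [[18.9,41,-9],[0,0,0.717],0.6],
    [[18.9,41,-9],[0,0,0.717],0.6],
  ],
)

```text
time_s: 3.3
position: [0.5714, 0.3638, 0.1384]
eef_rot: [-1.671, 1.568, -3.027]
ft_force: [-0.1, -1.9, -0.5]
grip_width: 0.0512
```

```bash
python3 - <<'E'
from h import *
go(.572,.362,.016,.212)
for c in ("scene","top"):
    im=eyes.snapshot(c);u=proj(c,[[.568,.362,.03]])[0].astype(int);print(u)
    cv2.imwrite(f"pics/hv_{c}.png",cv2.resize(im[u[1]-40:u[1]+30,u[0]-40:u[0]+40,::-1],(400,350),interpolation=2))
cv2.imwrite("pics/hv.png",np.hstack([cv2.imread(f"pics/hv_{c}.png") for c in("scene","top")]))
E
```

```text
t 3.3 p [0.5714 0.3638 0.1384] q [3.940e-01 7.280e-01 1.090e+00 1.000e-03 1.326e+00 1.790e-01] head 0.2151 axis [-0.002 -0.    -1.   ] w 0.0512 F [-0.1 -1.9 -0.5]
need cm [  0.06  -0.18 -12.24] -0.003
[225 260]
[231 187]
```

View pics/hv.png

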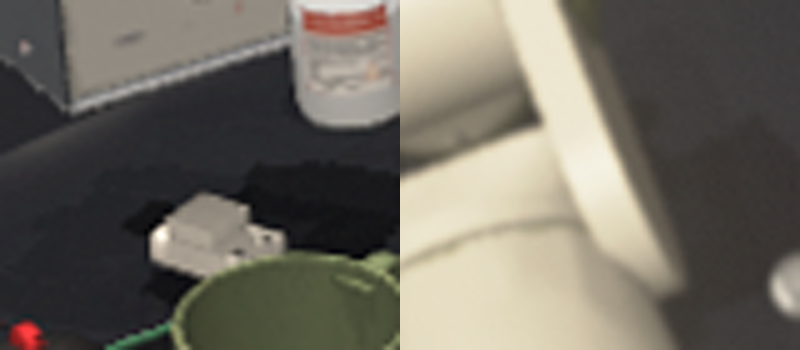

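The scene crop shows block A with its step on the far side at crop px (205,220), as expected. Descending to grip it.

servo_tool(
  increments=[
    [[0,0,-5],[0,0,0],0.6],
    [[0,0,-10],[0,0,0],0.6],
    [[0,0,-12.6],[0,0,0],0.6],
    [[0,0,-12.6],[0,0,0],0.6],
    [[0,0,-12.6],[0,0,0],0.6],
    [[0,0,-12.6],[0,0,0],0.1],
    [[0,0,-12.6],[0,0,0],0.1],
    [[0,0,-12.6],[0,0,0],0.1],
    [[0,0,-12.6],[0,0,0],0.1],
    [[0,0,-12.6],[0,0,0],0.1],
  ],
  grip_force=30,
)

```text
time_s: 4.4
position: [0.5721, 0.36, 0.0164]
eef_rot: [1.418, 1.569, 0.059]
ft_force: [-0.4, -1.7, 6.8]
grip_width: 0.0249
```

servo_tool(
  increments=[
    [[0,0,4],[0,0,0],0.1],
    [[-0.5,0,8],[0,0,0],0.1],
    [[-3,-2,12],[0,0,0.1],0.1],
    [[-6,-5,15.5],[0,0,0.2],0.1],
    [[-9,-8,16.5],[0,0,0.3],0.1],
    [[-11,-12,16.5],[0,0,0.42],0.1],
    [[-11.5,-16,16.5],[0,0,0.54],0.1],
    [[-11.5,-20,16.5],[0,0,0.66],0.1],
    [[-11.5,-24,16.5],[0,0,0.78],0.1],
    [[-11.5,-28,16.5],[0,0,0.88],0.1],
  ],
)

```text
time_s: 5.4
position: [0.4562, 0.0787, 0.1805]
eef_rot: [0.493, 1.57, 0.019]
ft_force: [1.0, 0.0, -1.0]
grip_width: 0.025
```

```bash
python3 - <<'E'
from h import *
go(.616,-.1401,.12,1.294)
E
```

```text
t 5.4 p [0.4562 0.0787 0.1805] q [-0.083  0.226  1.752  0.     1.163 -1.18 ] head 1.097 axis [ 0.  0. -1.] w 0.025 F [ 1.  0. -1.]
need cm [ 15.98 -21.88  -6.05] 0.197
```

servo_tool(
  increments=[
    [[2,-5,0],[0,0,0.1],0.1],
    [[4,-9,0],[0,0,0.202],0.1],
    [[6,-13,0],[0,0,0.202],0.1],
    [[9,-17,0],[0,0,0.202],0.1],
    [[12,-20,0],[0,0,0.202],0.1],
    [[15.9,-22.2,0],[0,0,0.202],0.1],
    [[15.9,-22.2,-4],[0,0,0.202],0.1],
    [[15.9,-22.2,-8],[0,0,0.202],0.1],
    [[15.9,-22.2,-9.5],[0,0,0.202],0.1],
    [[15.9,-22.2,-9.5],[0,0,0.202],0.1],
  ],
)

```text
time_s: 6.4
position: [0.6147, -0.1414, 0.0836]
eef_rot: [3.009, 1.567, 2.732]
ft_force: [0.2, -0.3, -0.3]
grip_width: 0.0248
```

```bash
python3 - <<'E'
from h import *
go(.616,-.1401,.037,1.294)
P=[]
for c,r in (("scene",(320,165,80,60)),("top",(395,145,80,60))):
    im=eyes.snapshot(c);cv2.imwrite(f"pics/p1_{c}.png",im[:,:,::-1]);x,y,a,b=r
    P.append(cv2.resize(im[y:y+b,x:x+a,::-1],(400,300),interpolation=2))
cv2.imwrite("pics/p1.png",np.hstack(P))
E
```

```text
t 6.4 p [ 0.6147 -0.1414  0.0836] q [-0.412  0.683  1.323 -0.     1.14  -1.706] head 1.2941 axis [-0.004  0.002 -1.   ] w 0.0248 F [ 0.2 -0.3 -0.3]
need cm [ 0.13  0.13 -4.66] -0.0
```

View pics/p1.png

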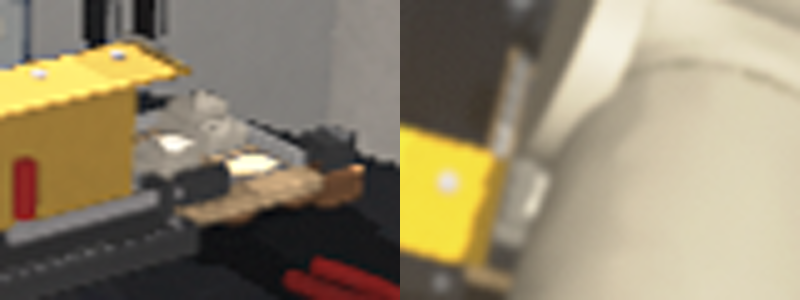

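servo_tool(
  increments=[
    [[0,0,0],[0,0,0],0.1],
    [[0,0,-1.5],[0,0,0],0.1],
    [[0,0,-3],[0,0,0],0.1],
    [[0,0,-4],[0,0,0],0.1],
    [[0,0,-4.5],[0,0,0],0.1],
    [[0,0,-4.6],[0,0,0],0.1],
    [[0,0,-4.7],[0,0,0],0.1],
    [[0,0,-4.8],[0,0,0],0.1],
    [[0,0,-4.8],[0,0,0],0.1],
    [[0,0,-4.8],[0,0,0],0.1],
  ],
)

```text
time_s: 7.5
position: [0.6157, -0.1419, 0.0375]
eef_rot: [-0.146, 1.57, -0.423]
ft_force: [0.2, -0.3, -0.0]
grip_width: 0.0254
```

servo_tool(
  increments=[
    [[0.2,0.15,0],[0,0,0],0.1],
    [[0.2,0.15,-0.05],[0,0,0],0.1],
    [[0.2,0.15,-0.1],[0,0,0],0.1],
    [[0.2,0.15,-0.1],[0,0,0],0.1],
    [[0.2,0.15,-0.1],[0,0,0],0.4],
    [[0.2,0.15,-0.1],[0,0,0],0.4],
    [[0.2,0.15,-0.1],[0,0,0],0.4],
    [[0.2,0.15,1],[0,0,0],0.4],
    [[0.2,0.15,4],[0,0,0],0.4],
    [[0.2,0.15,8],[0,0,0],0.4],
  ],
)

```text
time_s: 8.5
position: [0.6169, -0.1401, 0.1176]
eef_rot: [3.014, 1.568, 2.737]
ft_force: [-0.3, 0.3, -0.3]
grip_width: 0.034
```

servo_tool(
  increments=[
    [[-3,2,4],[0,0,-0.1],0.5],
    [[-7,5,6],[0,0,-0.24],0.6],
    [[-10,9,6],[0,0,-0.38],0.6],
    [[-13,13,6],[0,0,-0.52],0.6],
    [[-15,17,6],[0,0,-0.66],0.6],
    [[-16,21,6],[0,0,-0.8],0.6],
    [[-17,25,5],[0,0,-0.94],0.6],
    [[-18,29,4],[0,0,-1.08],0.6],
    [[-18,32,3],[0,0,-1.22],0.6],
    [[-18.2,34.6,2],[0,0,-1.36],0.6],
  ],
)

```text
time_s: 9.5
position: [0.4354, 0.2075, 0.1379]
eef_rot: [1.887, 1.569, 0.245]
ft_force: [0.3, 0.9, -0.4]
grip_width: 0.0514
```

servo_tool(
  increments=[
    [[0,0,0],[0,0,-0.14],0.6],
    [[0,0,0],[0,0,-0.28],0.6],
    [[0,0,0],[0,0,-0.42],0.6],
    [[0,0,0],[0,0,-0.562],0.6],
    [[0,0,0],[0,0,-0.562],0.6],
    [[0,0,0],[0,0,-0.562],0.6],
    [[0,0,-2],[0,0,-0.562],0.6],
    [[0,0,-4],[0,0,-0.562],0.6],
    [[0,0,-4],[0,0,-0.562],0.6],
    [[0,0,-4],[0,0,-0.562],0.6],
  ],
)

```text
time_s: 10.5
position: [0.4359, 0.2057, 0.0979]
eef_rot: [2.398, 1.571, 0.201]
ft_force: [0.0, 0.1, 0.1]
grip_width: 0.0514
```

```bash
python3 - <<'E'
from h import *
go(.434,.2066,.0165,-.630)
im=eyes.snapshot("top");cv2.imwrite("pics/t2.png",im[:,:,::-1]);P=cv2.resize(im[145:205,395:475,::-1],(533,400),interpolation=2)
for l in ["carrier","slot_back","slot_front","packed_left","packed_right","block_a","keeper_mouth","bolt_knob","guard_edge"]:
    print(l,[(np.round(d["at"],4).tolist(),round(d["score"],2)) for d in models.place_of("top",l)][:6])
cv2.imwrite("pics/p2.png",P)
E
```

```text
t 10.5 p [0.4359 0.2057 0.0979] q [0.197 0.376 1.793 0.    0.972 0.823] head -0.6263 axis [ 0.  0. -1.] w 0.0514 F [0.  0.1 0.1]
need cm [-0.19  0.09 -8.14] -0.004
carrier [([0.5804, -0.1555, 0.0009], 0.94)]
slot_back [([0.6136, -0.1469, 0.0223], 0.66)]
slot_front [([0.547, -0.1658, 0.0192], 0.91)]
packed_left [([0.568, -0.1234, 0.0208], 0.52)]
packed_right [([0.5862, -0.1898, 0.0186], 0.58)]
block_a [([0.431, 0.1037, 0.0022], 0.8), ([0.6141, -0.138, 0.0203], 0.53), ([0.5283, 0.1751, -0.0048], 0.5)]
keeper_mouth [([0.6229, 0.207, 0.0014], 0.72), ([0.5149, -0.1922, 0.0309], 0.63)]
bolt_knob []
guard_edge [([0.5424, -0.0017, 0.1103], 0.71), ([0.669, 0.0259, 0.0013], 0.47)]
```

View pics/p2.png

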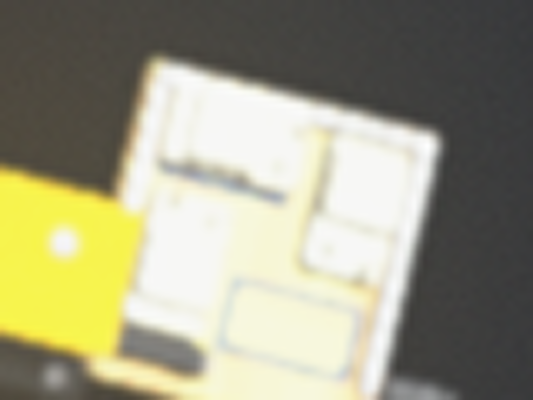

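The crop shows block A flat in the back place, parallel to it, at px (240,120). Now for block B.

servo_tool(
  increments=[
    [[-0.19,0.09,-1],[0,0,0],0.6],
    [[-0.19,0.09,-4],[0,0,0],0.6],
    [[-0.19,0.09,-7],[0,0,0],0.6],
    [[-0.19,0.09,-8.1],[0,0,0],0.6],
    [[-0.19,0.09,-8.1],[0,0,0],0.6],
    [[-0.19,0.09,-8.1],[0,0,0],0.1],
    [[-0.19,0.09,-8.1],[0,0,0],0.1],
    [[-0.19,0.09,-8.1],[0,0,0],0.1],
    [[-0.19,0.09,-8.1],[0,0,0],0.1],
    [[-0.19,0.09,-8.1],[0,0,0],0.1],
  ],
)

```text
time_s: 12.0
position: [0.4346, 0.2068, 0.0175]
eef_rot: [2.418, 1.568, 0.219]
ft_force: [-0.6, 0.3, 7.2]
grip_width: 0.0248
```

```bash
python3 - <<'E'
from h import *
go(.434,.2066,.0165,-.630)
c=K["top"];R=cv2.Rodrigues(np.array(c["rvec"]))[0];print("cam",(-R.T@np.array(c["tvec"])).round(3))
im=cv2.imread("pics/t2.png");S=10;x0,y0=403,150
z=cv2.resize(im[y0:y0+55,x0:x0+65],None,fx=S,fy=S,interpolation=cv2.INTER_CUBIC)
p=(.5805,-.155,-.277)
def dr(pts,col):
    q=(proj("top",w(p,pts))-[x0,y0]+.5)*S-.5
    cv2.polylines(z,[np.int32(q)],True,col,1)
for b,yaw in (((.03,.019),0),((-.019,.03),np.pi/2),((.019,-.03),-np.pi/2),((-.03,-.019),np.pi)):
    for zz,y0b,y1b,hx in ((.034,-.026,.026,.015),(.044,-.008,.018,.014),(.02,-.026,.026,.015)):
        L=np.array([(hx,y0b),(hx,y1b),(-hx,y1b),(-hx,y0b)]);cc,s=np.cos(yaw),np.sin(yaw)
        dr([(b[0]+cc*a-s*d,b[1]+s*a+cc*d,zz) for a,d in L],{.034:(0,0,255),.044:(0,160,0),.02:(255,0,255)}[zz])
dr([(.049,.049,.03),(.049,-.049,.03),(-.05,-.049,.03),(-.05,.049,.03)],(0,120,255))
cv2.imwrite("pics/ov.png",z)
E
```

```text
t 12.0 p [0.4346 0.2068 0.0175] q [0.2   0.513 1.852 0.    0.774 0.828] head -0.6279 axis [ 0.002  0.001 -1.   ] w 0.0248 F [-0.6  0.3  7.2]
need cm [-0.06 -0.02 -0.1 ] -0.002
cam [0.37  0.139 1.149]
```

View pics/ov.png

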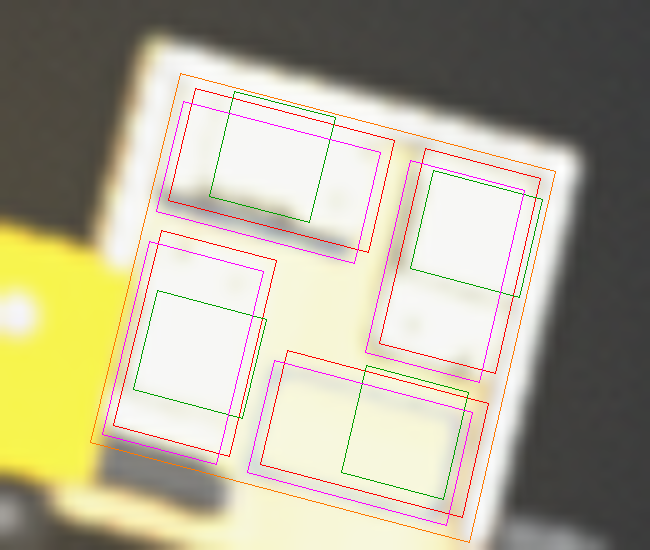

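```bash
python3 - <<'E'
from h import *
x0,y0,S=403,150,10
o=[]
for f in("top0","t2"):
    im=cv2.imread(f"pics/{f}.png");c=im[y0:y0+55,x0:x0+40+5]
    g=c.astype(float)[:,:,0]; g=np.clip((g-150)/105,0,1)**2*255
    z=cv2.resize(np.uint8(g),None,fx=8,fy=8,interpolation=cv2.INTER_CUBIC);z=cv2.cvtColor(z,8)
    q=(proj("top",w((.5807,-.1538,-.278),[(.03+a,.019+b,.034) for a,b in((.015,.026),(.015,-.026),(-.015,-.026),(-.015,.026))]))-[x0,y0]+.5)*8-.5
    cv2.polylines(z,[np.int32(q)],True,(0,0,255),1);o.append(z)
cv2.imwrite("pics/ct.png",np.hstack(o));print(o[0].shape)
E
```

```text
(440, 360, 3)
```

View pics/ct.png

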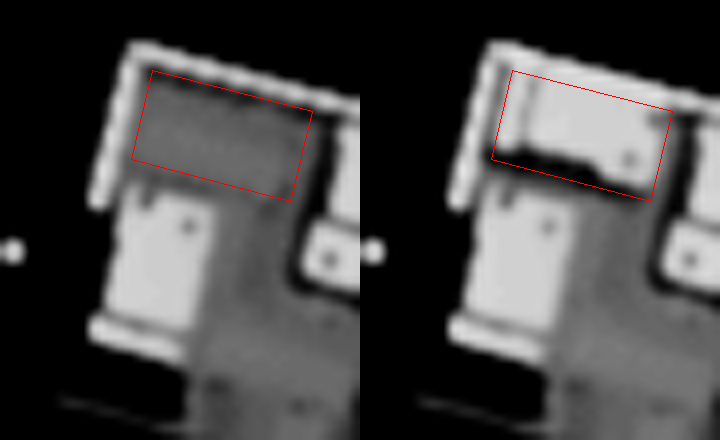

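A sits parallel in its place, about 2 mm too far back; its ends line up. I'll mend that after placing B.

servo_tool(
  increments=[
    [[0,0,4],[0,0,0],0.1],
    [[0,0,8],[0,0,0.1],0.1],
    [[0,-2,12],[0,0,0.24],0.1],
    [[0,-5,15],[0,0,0.38],0.1],
    [[0,-9,15.5],[0,0,0.52],0.1],
    [[0,-13,15.5],[0,0,0.66],0.1],
    [[0,-17,15.5],[0,0,0.8],0.1],
    [[0,-21,15.5],[0,0,0.94],0.1],
    [[0,-25,15.5],[0,0,1.08],0.1],
    [[1,-29,15.5],[0,0,1.22],0.1],
  ],
)

```text
time_s: 13.0
position: [0.4425, -0.0806, 0.172]
eef_rot: [0.638, 1.57, -0.386]
ft_force: [0.8, 0.7, -0.1]
grip_width: 0.0249
```

servo_tool(
  increments=[
    [[3,-3,0],[0,0,0.14],0.1],
    [[6,-6,0],[0,0,0.28],0.1],
    [[9,-8.5,0],[0,0,0.42],0.1],
    [[10,-8.6,0],[0,0,0.56],0.1],
    [[10,-8.6,0],[0,0,0.7],0.1],
    [[10,-8.6,-3],[0,0,0.7],0.1],
    [[10,-8.6,-6],[0,0,0.7],0.1],
    [[10,-8.6,-9],[0,0,0.7],0.1],
    [[10,-8.6,-9],[0,0,0.7],0.1],
    [[10,-8.6,-9],[0,0,0.7],0.1],
  ],
)

```text
time_s: 14.0
position: [0.5434, -0.1654, 0.0824]
eef_rot: [-0.254, 1.57, -0.583]
ft_force: [0.4, -0.0, -0.3]
grip_width: 0.0249
```

```bash
python3 - <<'E'
from h import *
go(.5452,-.1687,.0385,1.293)
E
```

```text
t 14.0 p [ 0.5434 -0.1654  0.0824] q [-0.502  0.56   1.543 -0.     1.037 -1.743] head 1.2418 axis [ 0.001 -0.    -1.   ] w 0.0249 F [ 0.4 -0.  -0.3]
need cm [ 0.18 -0.33 -4.39] 0.051
```

servo_tool(
  increments=[
    [[0.18,-0.33,0],[0,0,0.051],0.1],
    [[0.18,-0.33,-1.5],[0,0,0.051],0.1],
    [[0.18,-0.33,-3],[0,0,0.051],0.1],
    [[0.18,-0.33,-4],[0,0,0.051],0.1],
    [[0.18,-0.33,-4.2],[0,0,0.051],0.1],
    [[0.18,-0.33,-4.3],[0,0,0.051],0.1],
    [[0.18,-0.33,-4.4],[0,0,0.051],0.1],
    [[0.18,-0.33,-4.4],[0,0,0.051],0.1],
    [[0.18,-0.33,-4.4],[0,0,0.051],0.1],
    [[0.18,-0.33,-4.4],[0,0,0.051],0.1],
  ],
)

```text
time_s: 15.0
position: [0.5451, -0.1686, 0.0376]
eef_rot: [-0.242, 1.57, -0.52]
ft_force: [0.5, 0.0, 0.4]
grip_width: 0.0248
```

```bash
python3 - <<'E'
from h import *
go(.5452,-.1687,.0375,1.293)
E
```

```text
t 15.0 p [ 0.5451 -0.1686  0.0376] q [-0.505  0.629  1.564 -0.     0.948 -1.798] head 1.2928 axis [ 0. -0. -1.] w 0.0248 F [0.5 0.  0.4]
need cm [ 0.01 -0.01 -0.01] 0.0
```

servo_tool(
  increments=[
    [[0,0,-0.05],[0,0,0],0.1],
    [[0,0,-0.05],[0,0,0],0.4],
    [[0,0,-0.05],[0,0,0],0.4],
    [[0,0,-0.05],[0,0,0],0.4],
    [[0,0,1],[0,0,0],0.4],
    [[0,0,4],[0,0,0],0.4],
    [[0,0,9],[0,0,0],0.4],
    [[-3,4,13],[0,0,0],0.4],
    [[-6,8,13],[0,0,0],0.4],
    [[-9,12,13],[0,0,0],0.4],
  ],
)

```text
time_s: 16.0
position: [0.4612, -0.0569, 0.1689]
eef_rot: [-0.059, 1.567, -0.338]
ft_force: [1.1, 0.6, -0.7]
grip_width: 0.0344
```

servo_tool(
  increments=[
    [[-2,5,0],[0,0,0],0.4],
    [[-3,10,0],[0,0,0],0.4],
    [[-3,15,0],[0,0,0],0.4],
    [[-3,20,0],[0,0,0],0.4],
    [[-3,25,0],[0,0,0],0.4],
    [[-3,25,0],[0,0,0],0.4],
    [[-3,25,0],[0,0,0],0.4],
    [[-3,25,0],[0,0,0],0.4],
    [[-3,25,0],[0,0,0],0.4],
    [[-3,25,0],[0,0,0],0.4],
  ],
)

```text
time_s: 17.0
position: [0.4321, 0.1912, 0.1672]
eef_rot: [-0.085, 1.571, -0.365]
ft_force: [0.1, -0.2, 0.5]
grip_width: 0.0341
```

```bash
python3 - <<'E'
from h import *
go(.43,.2,.17,1.293)
im=eyes.snapshot("top")[:,:,::-1];cv2.imwrite("pics/t3.png",im)
x0,y0,S=400,148,9
c=im[y0:y0+60,x0:x0+65]
g=c.astype(float)[:,:,0]; g=np.clip((g-130)/125,0,1)**2*255
z=cv2.resize(np.uint8(g),None,fx=S,fy=S,interpolation=cv2.INTER_CUBIC);z=cv2.cvtColor(z,8)
for s in((.03,.019),(-.03,-.019)):
    q=(proj("top",w((.5807,-.1538,-.278),[(s[0]+a,s[1]+b,.034) for a,b in((.015,.026),(.015,-.026),(-.015,-.026),(-.015,.026))]))-[x0,y0]+.5)*S-.5
    cv2.polylines(z,[np.int32(q)],True,(0,0,255),1)
cv2.imwrite("pics/ct3.png",z)
E
```

```text
t 17.0 p [0.4321 0.1912 0.1672] q [ 0.168  0.262  1.743 -0.     1.136 -1.123] head 1.2909 axis [ 0. -0. -1.] w 0.0341 F [ 0.1 -0.2  0.5]
need cm [-0.21  0.88  0.28] 0.002
```

View pics/ct3.png

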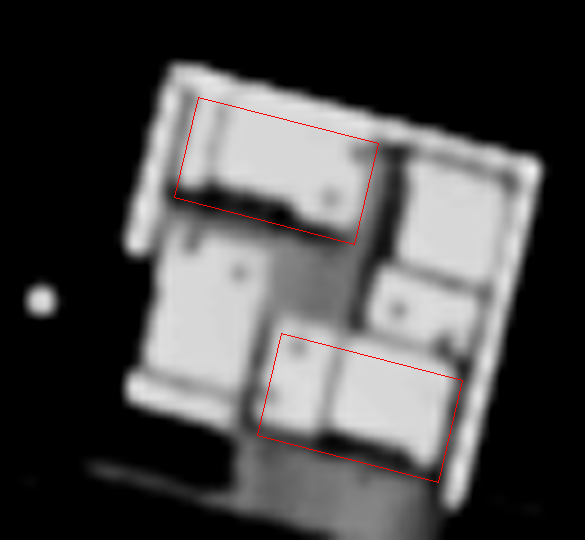

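```bash
cat > fit.py <<'E'
from h import *
x0,y0,S=408,150,6
W,H=56,48
def sub(p,b):
    c,s=np.cos(p[2]),np.sin(p[2]);return (p[0]+c*b[0]-s*b[1],p[1]+s*b[0]+c*b[1],p[2]+b[2])
NOM=np.array([(.03,.019,0),(-.03,-.019,np.pi),(-.019,.03,np.pi/2),(.019,-.03,-np.pi/2)])
def render(P,cols):
    car=P[:3];m=np.zeros((H*S,W*S),np.float32)
    def fill(pts,v):
        q=(proj("top",pts)-[x0,y0]+.5)*S
        cv2.fillConvexPoly(m,cv2.convexHull(np.int32(np.round(q*16))),float(v),shift=4)
    deck,blk,dark,lip=cols
    fill(w(car,[(a,b,.02) for a in(-.068,.056) for b in(-.056,.056)]),deck)
    for B in (box(.049,.056,-.056,.056,.02,.03),box(-.049,.056,.049,.056,.02,.03),box(-.049,.056,-.056,-.049,.02,.03)):
        fill(w(car,B),dark*2);fill(w(car,[b for b in B if b[2]>.025]),lip)
    for i,n in enumerate(NOM):
        p=sub(car,n+P[3+3*i:6+3*i])
        L=[np.array(b)+[0,0,.02] for b in BL]
        fill(w(p,L[0]),dark);fill(w(p,L[0][L[0][:,2]>.03]),blk)
        fill(w(p,L[1]),blk*.8);fill(w(p,L[1][L[1][:,2]>.04]),blk)
    return cv2.resize(cv2.GaussianBlur(m,(0,0),S*.7),(W,H),interpolation=cv2.INTER_AREA)
def run(f):
    g=cv2.imread(f)[y0:y0+H,x0:x0+W,0].astype(float)
    im=cv2.imread(f)[y0:y0+H,x0:x0+W].astype(float)
    wt=np.ones((H,W));q=proj("top",w((.5807,-.1538,-.278),[(-.09,.05,.11),(-.09,.25,.11),(-.02,.25,.11),(-.02,.05,.11),(-.052,.12,.02)]))-[x0,y0]
    gm=np.zeros((H,W),np.uint8);cv2.fillConvexPoly(gm,cv2.convexHull(np.int32(q)),1);wt[cv2.dilate(gm,np.ones((5,5)))>0]=0
    q=proj("top",w((.5807,-.1538,-.278),[(-.048,-.09,.02),(-.048,.09,.02),(-.12,-.09,.02),(-.12,.09,.02)]))-[x0,y0]
    gm[:]=0;cv2.fillConvexPoly(gm,cv2.convexHull(np.int32(q)),1);wt[gm>0]=0
    def res(v):
        P=v[:15]*np.array([1e-3,1e-3,1e-2]*5);P[:3]+=(.5807,-.1538,-.278)
        return np.r_[(wt*(render(P,v[15:19])-(g-40))/40).ravel(),v[:15]*.08]
    r=least_squares(res,np.r_[np.zeros(15),160,200,60,200],diff_step=None,x_scale=1,method="trf",jac=lambda v:np.stack([(res(v+d)-res(v-d))/(2*np.abs(d).sum()) for d in np.diag([.4]*15+[5]*4)],1),max_nfev=40,loss="soft_l1")
    print(f,round(r.cost,1),"carrier mm/crad",r.x[:3].round(1))
    for n,k in zip(("back","front","pl","pr"),range(3,15,3)): print(n,r.x[k:k+3].round(1))
    print(r.x[15:].round())
    return r.x
if __name__=="__main__": run("pics/t3.png")
E
python3 fit.py
```

```text
pics/t3.png 151.6 carrier mm/crad [ 0.7  0.2 -0.6]
back [ 3.   1.7 -1.2]
front [4.5 3.  5.9]
pl [-1.5 -1.6  0.8]
pr [-0.2 -0.1  0.9]
[173. 205.  96. 199.]
```

Fit: the packed blocks agree with the carrier fit. A is about 3 mm back and 2 mm left, B about 4 mm back and 3 mm left. I'll regrip each block and shift it, B first.

servo_tool(
  increments=[
    [[0,-5,0],[0,0,0],0.45],
    [[1,-10,0],[0,0,0],0.45],
    [[2,-15,0],[0,0,0],0.45],
    [[4,-20,0],[0,0,0],0.45],
    [[6,-24,0],[0,0,0],0.45],
    [[8,-28,0],[0,0,0],0.45],
    [[10,-32,0],[0,0,0],0.45],
    [[11.3,-36,-2],[0,0,0],0.45],
    [[11.3,-36,-6],[0,0,0],0.45],
    [[11.3,-36,-8],[0,0,0],0.45],
  ],
)

```text
time_s: 18.05
position: [0.5434, -0.1689, 0.0839]
eef_rot: [2.923, 1.567, 2.642]
ft_force: [-0.5, 1.0, -0.1]
grip_width: 0.0381
```

```bash
python3 - <<'E'
from h import *
go(.5451,-.1686,.0377,1.292)
E
```

```text
t 18.05 p [ 0.5434 -0.1689  0.0839] q [-0.507  0.562  1.535 -0.     1.048 -1.797] head 1.29 axis [-0.003  0.002 -1.   ] w 0.0381 F [-0.5  1.  -0.1]
need cm [ 0.17  0.03 -4.62] 0.002
```

servo_tool(
  increments=[
    [[0,0,-1],[0,0,0],0.45],
    [[0,0,-3],[0,0,0],0.45],
    [[0,0,-4.6],[0,0,0],0.45],
    [[0,0,-4.95],[0,0,0],0.45],
    [[0,0,-4.95],[0,0,0],0.1],
    [[0,0,-4.95],[0,0,0],0.1],
    [[0,0,-4.95],[0,0,0],0.1],
    [[0,0,-4.95],[0,0,0],0.1],
    [[0,0,-4.7],[0,0,0],0.1],
    [[0,0,-4.7],[0,0,0],0.1],
  ],
)

```text
time_s: 19.05
position: [0.545, -0.1678, 0.0405]
eef_rot: [-0.23, 1.57, -0.508]
ft_force: [0.4, 0.8, -0.1]
grip_width: 0.0245
```

servo_tool(
  increments=[
    [[-0.2,-0.07,0],[0,0,0],0.1],
    [[-0.43,-0.14,0],[0,0,0],0.1],
    [[-0.43,-0.14,0],[0,0,0],0.1],
    [[-0.43,-0.14,-0.2],[0,0,0],0.1],
    [[-0.43,-0.14,-0.25],[0,0,0],0.1],
    [[-0.43,-0.14,-0.28],[0,0,0],0.1],
    [[-0.43,-0.14,-0.28],[0,0,0],0.1],
    [[-0.43,-0.14,-0.28],[0,0,0],0.36],
    [[-0.43,-0.14,-0.28],[0,0,0],0.36],
    [[-0.43,-0.14,-0.28],[0,0,0],0.36],
  ],
)

```text
time_s: 20.05
position: [0.5405, -0.1691, 0.037]
eef_rot: [2.817, 1.571, 2.539]
ft_force: [-0.8, 1.1, -0.2]
grip_width: 0.0304
```

```bash
python3 - <<'E'
from h import *
go(.6169,-.1401,.0367,1.292)
E
```

```text
t 20.05 p [ 0.5405 -0.1691  0.037 ] q [-0.51   0.623  1.578  0.     0.942 -1.803] head 1.2928 axis [-0.  0. -1.] w 0.0304 F [-0.8  1.1 -0.2]
need cm [ 7.64  2.9  -0.03] -0.001
```

Lift off, go over A, and descend.

servo_tool(
  increments=[
    [[0,0,1.5],[0,0,0],0.36],
    [[0,0,4],[0,0,0],0.45],
    [[4,1.5,5],[0,0,0],0.45],
    [[7.64,2.9,5],[0,0,0],0.45],
    [[7.64,2.9,5],[0,0,0],0.45],
    [[7.64,2.9,3],[0,0,0],0.45],
    [[7.64,2.9,1],[0,0,0],0.45],
    [[7.64,2.9,0.1],[0,0,0],0.45],
    [[7.64,2.9,0],[0,0,0],0.45],
    [[7.64,2.9,0],[0,0,0],0.45],
  ],
)

```text
time_s: 21.05
position: [0.617, -0.1404, 0.0378]
eef_rot: [-0.234, 1.57, -0.513]
ft_force: [-0.7, 1.1, 0.1]
grip_width: 0.0382
```

servo_tool(
  increments=[
    [[0,0,0],[0,0,0],0.1],
    [[0,0,0],[0,0,0],0.1],
    [[0,0,0],[0,0,0],0.1],
    [[0,0,0],[0,0,0],0.1],
    [[0,0,0.25],[0,0,0],0.1],
    [[-0.15,-0.04,0.25],[0,0,0],0.1],
    [[-0.3,-0.07,0.25],[0,0,0],0.1],
    [[-0.3,-0.07,0.25],[0,0,0],0.1],
    [[-0.3,-0.07,0.05],[0,0,0],0.1],
    [[-0.3,-0.07,0],[0,0,0],0.1],
  ],
)

```text
time_s: 22.05
position: [0.6139, -0.1409, 0.0383]
eef_rot: [-1.186, 1.571, -1.464]
ft_force: [-6.8, 1.9, 14.4]
grip_width: 0.0247
```

servo_tool(
  increments=[
    [[0,0,0],[0,0,0],0.1],
    [[0,0,0],[0,0,0],0.1],
    [[0,0,0],[0,0,0],0.38],
    [[0,0,0],[0,0,0],0.38],
    [[0,0,0],[0,0,0],0.38],
    [[0,0,1.5],[0,0,0],0.38],
    [[0,0,5],[0,0,0],0.38],
    [[0,0,10],[0,0,0],0.38],
    [[-4,2,13.5],[0,0,0],0.38],
    [[-8,5,13.5],[0,0,0],0.38],
  ],
)

```text
time_s: 23.05
position: [0.5394, -0.0951, 0.1766]
eef_rot: [-0.122, 1.562, -0.401]
ft_force: [0.1, 0.7, 0.2]
grip_width: 0.0325
```

servo_tool(
  increments=[
    [[-3,4,0],[0,0,0],0.3],
    [[-6,8,0],[0,0,0],0.2],
    [[-8,12,0],[0,0,0],0],
    [[-10,16,0],[0,0,0],0],
    [[-11,20,0],[0,0,0],0],
    [[-11,24,0],[0,0,0],0],
    [[-11,24,0],[0,0,0],0],
    [[-11,24,0],[0,0,0],0],
    [[-11,24,0],[0,0,0],0],
    [[-11,24,0],[0,0,0],0],
  ],
)

```text
time_s: 24.05
position: [0.4285, 0.145, 0.172]
eef_rot: [-0.189, 1.571, -0.469]
ft_force: [0.1, -0.3, -0.4]
grip_width: -0.0001
```

```bash
python3 - <<'E'
from fit import *
go(.43,.2,.17,1.293)
im=eyes.snapshot("top")[:,:,::-1];cv2.imwrite("pics/t4.png",im)
run("pics/t4.png")
x0,y0,S=400,148,9
c=im[y0:y0+60,x0:x0+65]
g=c.astype(float)[:,:,0]; g=np.clip((g-130)/125,0,1)**2*255
z=cv2.resize(np.uint8(g),None,fx=S,fy=S,interpolation=cv2.INTER_CUBIC);z=cv2.cvtColor(z,8)
car=(.5814,-.1536,-.284)
for n in NOM:
    q=(proj("top",w(sub(car,n),[(a,b,.034) for a,b in((.015,.026),(.015,-.026),(-.015,-.026),(-.015,.026))]))-[x0,y0]+.5)*S-.5
    cv2.polylines(z,[np.int32(q)],True,(0,0,255),1)
cv2.imwrite("pics/ct4.png",z)
s=eyes.snapshot("scene")[:,:,::-1];cv2.imwrite("pics/s4.png",s)
for cm in("scene",): print([(np.round(d["at"],4).tolist(),round(d["score"],2)) for d in models.place_of(cm,"bolt_knob")])
E
```

```text
t 24.05 p [0.4285 0.145  0.172 ] q [ 0.066  0.214  1.792 -0.     1.136 -1.225] head 1.2911 axis [ 0. -0. -1.] w -0.0001 F [ 0.1 -0.3 -0.4]
need cm [ 0.15  5.5  -0.2 ] 0.002
pics/t4.png 147.6 carrier mm/crad [ 0.7  0.2 -0.6]
back [-0.1 -0.1 -1.9]
front [0.3 1.3 2.9]
pl [-1.7 -1.9  3.7]
pr [-1.3 -0.3 -0.4]
[177. 204.  93. 200.]
[]
```

View pics/ct4.png

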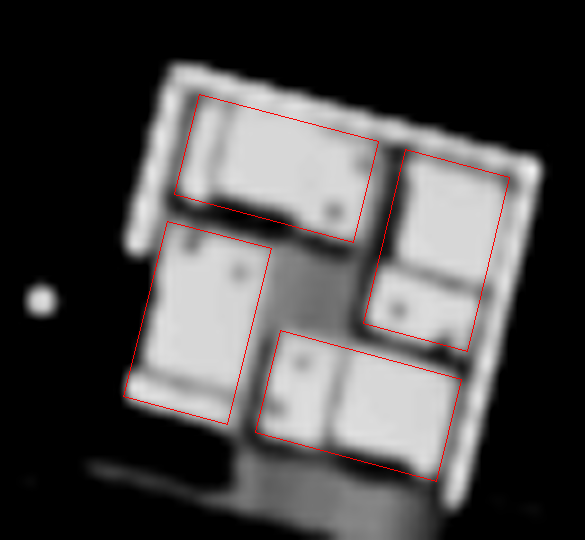

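Both blocks now match their outlines to about 1 mm, with clear gaps all round. Next is the bolt: lean the shut gripper about 42° and come in from the front, left of the knob.

servo_tool(
  increments=[
    [[1,-1,0],[-0.041,-0.141,0],0],
    [[2,-2,0],[-0.082,-0.282,0],0],
    [[4,-4,0],[-0.123,-0.422,0],0],
    [[6.4,-6.1,0],[-0.164,-0.563,0],0],
    [[6.4,-6.1,-2],[-0.205,-0.704,0],0],
    [[6.4,-6.1,-5],[-0.205,-0.704,0],0],
    [[6.4,-6.1,-8],[-0.205,-0.704,0],0],
    [[6.4,-6.1,-11],[-0.205,-0.704,0],0],
    [[6.4,-6.1,-12.4],[-0.205,-0.704,0],0],
    [[6.4,-6.1,-12.4],[-0.205,-0.704,0],0],
  ],
)

```text
time_s: 25.2
position: [0.5054, 0.0877, 0.0924]
eef_rot: [-0.007, 0.906, -0.286]
ft_force: [-0.1, 0.7, 0.9]
grip_width: -0.0001
```

```bash
python3 - <<'E'
from h import *
go(.5889,.0558,.048,1.287)
im=eyes.snapshot("scene")[:,:,::-1];cv2.imwrite("pics/s5.png",im)
print([(np.round(d["at"],4).tolist(),round(d["score"],2)) for d in models.place_of("scene","bolt_knob")])
cv2.imwrite("pics/s5c.png",cv2.resize(im[160:260,270:430],(800,500),interpolation=2))
E
```

```text
t 25.2 p [0.5054 0.0877 0.0924] q [ 0.044  0.302  2.13  -1.232  0.213 -0.09 ] head 1.2909 axis [ 0.592 -0.174 -0.787] w -0.0001 F [-0.1  0.7  0.9]
need cm [ 8.35 -3.19 -4.44] -0.004
[([0.5653, 0.007, 0.052], 0.68)]
```

View pics/s5c.png

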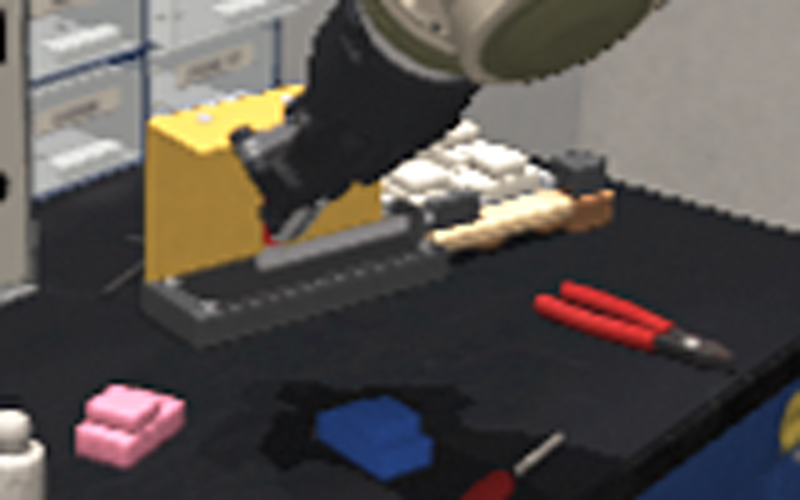

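servo_tool(
  increments=[
    [[0,0,0],[0.02,0.069,0],0],
    [[1.2,-0.7,-0.8],[0.02,0.069,0],0],
    [[2.4,-1.4,-1.6],[0.02,0.069,0],0],
    [[3.6,-2.1,-2.4],[0.02,0.069,0],0],
    [[4.8,-2.8,-3.2],[0.02,0.069,0],0],
    [[5.6,-3.2,-3.7],[0.02,0.069,0],0],
    [[5.6,-3.2,-3.7],[0.02,0.069,0],0],
    [[5.6,-3.2,-3.7],[0.02,0.069,0],0],
    [[5.6,-3.2,-3.7],[0.02,0.069,0],0],
    [[5.6,-3.2,-3.7],[0.02,0.069,0],0],
  ],
)

```text
time_s: 26.3
position: [0.5611, 0.0564, 0.0568]
eef_rot: [-0.006, 0.976, -0.284]
ft_force: [-0.5, 1.1, -0.2]
grip_width: 0.0003
```

```bash
cat >> h.py <<'E'
def car():
    s=env.read_state();p=s["position"];d=p[:2]-[.5795,-.155];print("carrier mm",round((.96*d[0]-.28*d[1])*1e3,1),round((.28*d[0]+.96*d[1])*1e3,1),"z",round(p[2]*1e3,1),"F",s["ft_force"].round(1),"t",s["time_s"])
E
python3 - <<'E'
from h import *
go(.5776,.0455,.044,1.287);car()
E
```

```text
t 26.3 p [0.5611 0.0564 0.0568] q [-0.047  0.45   1.987 -0.825  0.18  -0.563] head 1.2921 axis [ 0.538 -0.157 -0.828] w 0.0003 F [-0.5  1.1 -0.2]
need cm [ 1.65 -1.09 -1.28] -0.005
carrier mm -76.8 197.8 z 56.8 F [-0.5  1.1 -0.2] t 26.3
```

Joint 4 is now off its limit (-0.83). Go to the contact line.

servo_tool(
  increments=[
    [[0.4,-0.3,-0.3],[0,0,0],0],
    [[0.8,-0.55,-0.6],[0,0,0],0],
    [[1.2,-0.8,-0.9],[0,0,0],0],
    [[1.65,-1.1,-1.2],[0,0,0],0],
    [[1.65,-1.1,-1.2],[0,0,0],0],
    [[1.5,-1.6,-1.2],[0,0,0],0],
    [[1.35,-2.1,-1.2],[0,0,0],0],
    [[1.2,-2.6,-1.2],[0,0,0],0],
    [[1.2,-2.6,-1.2],[0,0,0],0],
    [[1.2,-2.6,-1.2],[0,0,0],0],
  ],
)

```text
time_s: 27.3
position: [0.5733, 0.0298, 0.0445]
eef_rot: [-0.006, 0.976, -0.285]
ft_force: [0.3, -0.0, 0.9]
grip_width: -0.0004
```

```bash
python3 - <<'E'
from h import *
go(.5776,.0455,.044,1.287);car()
E
```

```text
t 27.3 p [0.5733 0.0298 0.0445] q [-0.107  0.488  1.972 -0.806  0.137 -0.628] head 1.2911 axis [ 0.537 -0.157 -0.828] w -0.0004 F [ 0.3 -0.   0.9]
need cm [ 0.43  1.57 -0.05] -0.004
carrier mm -57.7 175.7 z 44.5 F [ 0.3 -0.   0.9] t 27.3
```

servo_tool(
  increments=[
    [[-0.14,-0.48,0],[0,0,0],0],
    [[-0.28,-0.96,0],[0,0,0],0],
    [[-0.42,-1.44,0],[0,0,0],0],
    [[-0.56,-1.92,0],[0,0,0],0],
    [[-0.7,-2.4,0],[0,0,0],0],
    [[-0.84,-2.88,0],[0,0,0],0],
    [[-0.98,-3.36,0],[0,0,0],0],
    [[-1.12,-3.84,0],[0,0,0],0],
    [[-1.26,-4.32,0],[0,0,0],0],
    [[-1.4,-4.8,0],[0,0,0],0],
  ],
)

```text
time_s: 28.3
position: [0.5592, -0.0183, 0.0444]
eef_rot: [-0.006, 0.976, -0.284]
ft_force: [0.8, 3.1, 0.7]
grip_width: 0.0004
```

```bash
python3 - <<'E'
from h import *
go(.5776,.0455,.044,1.287);car()
E
```

```text
t 28.3 p [ 0.5592 -0.0183  0.0444] q [-0.227  0.459  2.026 -0.474  0.07  -1.057] head 1.2917 axis [ 0.538 -0.157 -0.828] w 0.0004 F [0.8 3.1 0.7]
need cm [ 1.84  6.38 -0.04] -0.005
carrier mm -57.8 125.5 z 44.4 F [0.8 3.1 0.7] t 28.3
```

servo_tool(
  increments=[
    [[0,0,0],[0.005,0.016,0],0],
    [[-0.07,-0.24,0],[0.01,0.032,0],0],
    [[-0.14,-0.48,0],[0.014,0.048,0],0],
    [[-0.22,-0.76,0],[0.014,0.048,0],0],
    [[-0.3,-1.03,0],[0.014,0.048,0],0],
    [[-0.38,-1.3,0],[0.014,0.048,0],0],
    [[-0.46,-1.58,0],[0.014,0.048,0],0],
    [[-0.54,-1.85,0],[0.014,0.048,0],0],
    [[-0.6,-2.06,0],[0.014,0.048,0],0],
    [[-0.67,-2.3,0],[0.014,0.048,0],0],
  ],
)

```text
time_s: 29.3
position: [0.5522, -0.041, 0.0442]
eef_rot: [-0.006, 1.027, -0.284]
ft_force: [-2.9, 3.8, -0.7]
grip_width: -0.0002
```

```bash
python3 - <<'E'
from h import *
go(.5776,.0455,.044,1.287);car()
E
```

```text
t 29.3 p [ 0.5522 -0.041   0.0442] q [-0.286  0.449  2.015  0.007  0.134 -1.585] head 1.2918 axis [ 0.496 -0.145 -0.856] w -0.0002 F [-2.9  3.8 -0.7]
need cm [ 2.54  8.65 -0.02] -0.005
carrier mm -58.1 101.8 z 44.2 F [-2.9  3.8 -0.7] t 29.3
```

servo_tool(
  increments=[
    [[-0.03,-0.1,0],[0,0,0],0],
    [[-0.06,-0.2,0],[0,0,0],0],
    [[-0.08,-0.29,0],[0,0,0],0],
    [[-0.11,-0.38,0],[0,0,0],0],
    [[-0.14,-0.48,0],[0,0,0],0],
    [[-0.16,-0.54,0],[0,0,0],0],
    [[-0.18,-0.6,0],[0,0,0],0],
    [[-0.19,-0.65,0],[0,0,0],0],
    [[-0.19,-0.65,0],[0,0,0],0],
    [[-0.19,-0.65,0],[0,0,0],0],
  ],
)

```text
time_s: 30.3
position: [0.5504, -0.0474, 0.0442]
eef_rot: [-0.006, 1.027, -0.284]
ft_force: [-2.7, 3.1, 0.2]
grip_width: -0.0
```

```bash
python3 - <<'E'
from h import *
car()
E
```

```text
carrier mm -58.0 95.2 z 44.2 F [-2.7  3.1  0.2] t 30.3
```

Still sliding at about 3 N. I'll go on in small steps until the force rises.

servo_tool(
  increments=[
    [[-0.03,-0.1,0],[0,0,0],0],
    [[-0.06,-0.19,0],[0,0,0],0],
    [[-0.08,-0.27,0],[0,0,0],0],
    [[-0.1,-0.34,0],[0,0,0],0],
    [[-0.11,-0.38,0],[0,0,0],0],
    [[-0.11,-0.38,0],[0,0,0],0],
    [[-0.11,-0.38,0],[0,0,0],0],
    [[-0.11,-0.38,0],[0,0,0],0],
    [[-0.11,-0.38,0],[0,0,0],0],
    [[-0.11,-0.38,0],[0,0,0],0],
  ],
)

```text
time_s: 31.3
position: [0.5494, -0.0505, 0.0442]
eef_rot: [-0.006, 1.027, -0.283]
ft_force: [-1.7, 10.0, 0.6]
grip_width: -0.0001
```

```bash
python3 - <<'E'
from h import *
car()
E
```

```text
carrier mm -58.1 91.9 z 44.2 F [-1.7 10.   0.6] t 31.3
```

servo_tool(
  increments=[
    [[-0.02,-0.07,0],[0,0,0],0],
    [[-0.04,-0.14,0],[0,0,0],0],
    [[-0.05,-0.18,0],[0,0,0],0],
    [[-0.05,-0.18,0],[0,0,0],0],
    [[-0.05,-0.18,0],[0,0,0],0],
    [[-0.05,-0.18,0],[0,0,0],0],
    [[-0.05,-0.18,0],[0,0,0],0],
    [[-0.05,-0.18,0],[0,0,0],0],
    [[-0.05,-0.18,0],[0,0,0],0],
    [[-0.05,-0.18,0],[0,0,0],0],
  ],
)

```text
time_s: 32.3
position: [0.549, -0.0512, 0.0442]
eef_rot: [-0.005, 1.028, -0.281]
ft_force: [2.9, 20.5, 0.3]
grip_width: 0.0001
```

```bash
python3 - <<'E'
from h import *
car()
E
```

```text
carrier mm -58.3 91.1 z 44.2 F [ 2.9 20.5  0.3] t 32.3
```

servo_tool(
  increments=[
    [[0.15,0.5,0],[0,0,0],0],
    [[0.3,1,0],[0,0,0],0],
    [[-0.7,1.3,0.5],[0,0,0],0],
    [[-1.7,1.6,1],[0,0,0],0],
    [[-3.6,2.2,2],[0,0,0],0],
    [[-5.5,2.7,3],[0,0,0],0],
    [[-7.4,3.3,4.5],[0,0,0],0],
    [[-9.3,3.8,6],[0,0,0],0],
    [[-11,5,8],[0,0,0],0],
    [[-12,7,10],[0,0,0],0],
  ],
)

```text
time_s: 33.3
position: [0.4275, 0.0166, 0.1454]
eef_rot: [-0.006, 1.026, -0.287]
ft_force: [-0.6, -0.6, 0.1]
grip_width: -0.0003
```

servo_tool(
  increments=[
    [[-1,5,2],[0,0,0],0],
    [[-1,10,4],[0,0,0],0],
    [[-1,15,4],[0,0,0],0],
    [[-1,20,4],[0,0,0],0],
    [[-1,22,4],[0,0,0],0],
    [[-1,22,4],[0,0,0],0],
    [[-1,22,4],[0,0,0],0],
    [[-1,22,4],[0,0,0],0],
    [[-1,22,4],[0,0,0],0],
    [[-1,22,4],[0,0,0],0],
  ],
)

```text
time_s: 34.3
position: [0.4193, 0.2359, 0.1846]
eef_rot: [-0.006, 1.026, -0.286]
ft_force: [0.0, 0.0, -0.2]
grip_width: 0.0003
```

```bash
python3 - <<'E'
from fit import *
car()
t=eyes.snapshot("top")[:,:,::-1];cv2.imwrite("pics/t6.png",t);run("pics/t6.png")
s=eyes.snapshot("scene")[:,:,::-1]
print([(np.round(d["at"],4).tolist(),round(d["score"],2)) for d in models.place_of("scene","bolt_knob")],"expect home cam",w((.5814,-.1536,-.284),[(-.054,.075,.055)]).round(4))
cv2.imwrite("pics/f.png",np.hstack([cv2.resize(t[135:215,330:480],(400,400*80//150),interpolation=2),cv2.resize(s[150:230,270:420],(400,213),interpolation=2)]))
cv2.imwrite("pics/f2.png",np.vstack([cv2.imread("pics/f.png"),cv2.resize(t,(800,500))[150:380]]))
E
```

```text
carrier mm -263.2 330.4 z 184.6 F [ 0.   0.  -0.2] t 34.3
pics/t6.png 154.3 carrier mm/crad [ 0.8  0.2 -0.6]
back [-0.2  0.2 -2.4]
front [0.6 1.6 5.1]
pl [-1.8 -2.3  3.3]
pr [-1.4 -0.1 -1.9]
[178. 205.  96. 200.]
[([0.5422, -0.071, 0.053], 0.65)] expect home cam [[ 0.5506 -0.0665  0.055 ]]
```

View pics/f2.png

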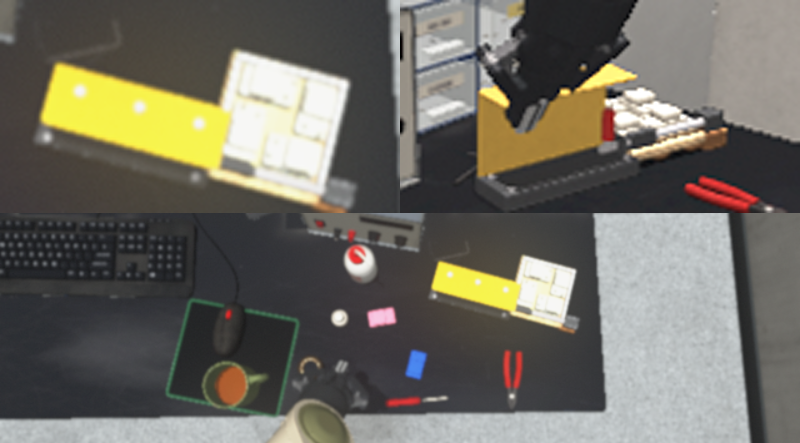

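```bash
python3 -c "
from cell import env
print(env.close_job())"
```

```text
the job is handed in; nothing more can be done
None
```

I packed both white blocks flat into the two empty places, then pushed the bolt against its hard stop. The job was handed in at about 34 s, with the robot clear of everything.

**Blocks:** One block went in the back place and the other in the front. Both first landed 3–5 mm off, so I regripped each and shifted it. The last picture fit puts the back block within 0.5 mm and the front block within 2 mm. The fit gives the front block about 0.05 rad of twist. That is doubtful, because the fit also showed 1–2 mm and up to 0.03 rad on the packed blocks, which I never gripped.

**Bolt:** It slid at about 3–4 N, then stopped dead, and I pressed to 20 N with almost no further movement. The scene network placed the knob about 9 mm from where it should be when home: 7 mm further along the push than the home point, and 6 mm sideways. It was off sideways by a similar amount before the push, so I trusted the force stop and the picture, which shows the rod reaching the keeper.

**Other things:** The bench items appear unmoved in the final top view. When I lowered the back block the second time, the contact force reached about 15 N. While leaning the tool for the push, joint 4 read -1.232 against its -1.23 limit, so I reduced the lean and kept clear of the limit after that.

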